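# Open the combination lock of the seal strongbox and hold up its shackle

### The arm

A 6-joint arm with a two-finger parallel gripper is mounted at the origin on the work surface. World frame = base frame: x ahead of the robot, y to its left, z up, the work surface at z = 0. Lengths are in m, angles in degrees, forces in N, time in s.
With the tool pointing down it reaches from about 0.4 to 0.825 m from the base axis. Payload 7 kg.
Tool frame: the origin (TCP) lies at the centre of the arm's flange, where the gripper is bolted on; the fingertips stand 178 mm ahead of it and the grasp point (between the pads) lies 159 mm ahead of it (r.tips_ahead is the z of the fingertips in the tool frame, in m); z points along the fingers, y is the line along which they close (so a half turn about z gives the same grasp; the last joint's range is limited). The gripper opens to 88 mm and grips with 3 to 60 N. Pads are 19 mm wide; open, the fingers measure 130 mm over their backs; the gripper's body (78 mm by 193 mm) begins 47 mm behind the grasp point.
Start: joints at [93.684, 20.546, 0.682, 0, -70.136, -16.507], TCP at [0.15, 0.658, 0.405] pointing down, gripper open.
Joint ranges: [-176.03, 176.03], [-82.01, 121.73], [-58.28, 71.71], [-173.87, 95.51], [-174.79, -0.11], [-173.66, 173.66]. Speed limits (degrees/s): [136.94, 136.94, 172.46, 180, 180, 180].

### API

Orientations are given as [roll, pitch, yaw] about the fixed x, y, z axes, in that order (R = Rz(yaw) Ry(pitch) Rx(roll)).
In Python, from plant import r gives the robot as it stands. The module is installed in compiled form; this text tells all that it offers.
- The arm moves only by the shell command python3 -m pendant 'ROWS' [FORCE]. ROWS is JSON, a list that holds one entry, the list of rows, each a list of 7 numbers: the shift along the tool's x, y, z in m, then the turn, a rotation vector about the tool's x, y, z in degrees, then the gripper command: -1 is shut, 1 is fully open, values between are in proportion. A call has 1 to 5 rows; each row is the pose to reach, as a shift and turn from the pose commanded when the call began, along the tool's axes at that moment; what a row does not reach only later rows make up. A row lasts 1/10 s, in which the tool goes at most 50 mm and 8.59 degrees, less where a joint would pass 70% of its speed; a pose out of reach is approached as far as the arm can. A call with a gripper value outside its range is refused whole. The fingers move at their own pace and stop on an object; FORCE is the grip in N (left out, the last holds). Time passes only in rows, so rows that repeat a pose let the fingers close. It gives the time, the measured TCP pose, the force, the opening and the grip force at its end, in the units of the state.
- r.get_state(): the state, without advancing time (a new reading comes with each control period).
- r.capture(name): name is "scene" or "top" or "wrist"; returns the picture (400x640x3 uint8, red, green, blue); there is no depth.
- r.camera_params(name): a dict with "fx", "fy", "cx", "cy" (pixels), "R" (3x3) and "t" (3): a world point X has camera coordinates R X + t. Camera axes: x right, y down, z forward; pixel columns grow to the right and rows downward; lengths in m; the calibration is good to about 2 mm. A picture is of the moment at which its call begins: read the wrist's pose just before it. camera_params takes no time and is no camera call; for the wrist camera it gives the pose at the moment of the call.
- r.close_job(): hands the job in; it is judged then, once.
The state is a dict: "time_s": time; "joints": joint angles; "qd": joint speeds; "joint_torque": joint torques, N m; "tcp_pos": TCP position; "eef_rot": TCP orientation; "contact_force": force on the tool from outside, world axes, zero at the start; "moment": the same for the moment, N m; "gripper_width": finger opening in m; "gripper_force": force on a finger pad.
Only numpy, scipy, OpenCV 4.12 (cv2) and the standard library are available. Lean on these libraries where they do the work, as an engineer would, in place of code of your own. Each camera call takes 0.05 s, during which the arm holds its last target. There are 200 camera calls.

### The job

Unlock the seal carver's strongbox: first press the lock's round clear button fully down and let it spring back, then turn the dial, feeling its clicks, until it sits in the click where its pointer points at the index mark and the shackle. Then draw the U-shaped shackle straight up out of the lock and finish while holding it still in the gripper, crown up, about 10 cm above where it sat and clear of the strongbox; do not disturb the seal, the stone block or the brush.

Things in the scene. Friction and masses are not known exactly. Their poses are not given: they have to be found in the camera images.
- chest: Grey steel strongbox, 260 (x) x 300 (y) x 55 mm high, fixed at a varying yaw; origin at the centre of its underside, z up, -x side towards the robot. On its front half is a aluminium lock case, 104 (x) x 210 (y) mm, its top 92 mm above the desk; along the case's middle (x = -65 mm) stand the clear button (y = -100), the dial (y = -33) and the shackle (legs at y = 25 and 65).
- lock_face (a point): Point on the flat top of the lock case midway between the shackle's legs; axes as the chest's (z up, y along the case from button to shackle). A flat steel hasp strap 22 mm wide lies here, 5 mm high, under the shackle between its legs.
- clear_top (a point): Centre of the top of the clear button, a black round cap 24 mm across in a steel ring 40 mm across and 12 mm high, on top of the lock case; the cap's top stands 22 mm above the case and is pressed straight down.
- clear (a joint): Travel of the clear button, m: 0 released, 0.006 fully down; spring of about 1.5 N at first, 5 N fully down; it springs back.
- dial_grip (a point): On the dial's vertical axis at gripping height: a black upright bar 14 mm thick, 42 mm long, 30 mm tall on a low skirt; this point is 9 mm below its top, 25 mm above the case. Axes turn with the dial: y along the bar to its pointed end (white line on top), z up; pinch it across x. The shackle's nearest side is 53 mm from the axis, so open the fingers only part way (about 40 mm).
- dial (a joint): Dial angle, rad, counter-clockwise from above; range -0.45 to 1.6. 0 is the unlocking click (pointer to index mark and shackle, chest's +y). Starts two to four clicks away (0.7, 1.05 or 1.4), so turn it clockwise. Clicks every 0.349 rad (0, 0.349, ...); let go, it settles within 0.04 of the nearest; passing one takes about 0.02 N m. The shackle comes out only within about 0.15 rad of 0; elsewhere it stops after 3 mm.
- index_mark (a point): Small brass ridge 6 mm long on the case beside the dial, between dial and shackle: where the pointer must point.
- shackle_crown (a point): Centre of the straight top bar (20 mm long, along y) of the shackle: a loose U of 10 mm round dark steel bar, legs 40 mm apart, 84 mm tall, about 0.16 kg. Axes: y along the bar, z up; pinch across x. Starts 45 mm above the case top. The legs stand 34 mm deep in the case with 1.5 to 2 mm play; a lug on the dial-side leg near its foot holds it while locked. Unlocked, it lifts straight up freely.
- shackle_foot (a point): Point midway between the lower ends of the shackle's two legs, 79 mm below the crown point; at the start 34 mm below the top face of the case.
- seal: Finished stone seal 26 x 26 mm, 52 mm tall with a round knob, standing on the rear half of the strongbox; origin at the centre of its underside. Leave alone.
- block: Raw red stone block 45 x 75 x 40 mm on the desk beside the strongbox (+y side); origin at the centre of its underside. Leave alone.
- brush: Dusting brush standing upright on its handle, 38 mm across, 125 mm tall, on the desk beside the strongbox (-y side); origin at the centre of its underside. Leave alone.
Not all that is in view belongs to the job. There is more than one size of the part that bears shackle_crown; the job needs the larger.

How it is judged:
By the outcome, as a careful person would: the job done as asked, in the order asked, and still so for the second after the job is handed in, while the arm keeps its last pose, push and grip.
It also fails if it takes over 53 s, if anything falls off the work surface, if the arm or the gripper's body presses on something with over 40 N, if the wrist force passes 120 N, or if a joint passes its speed limit or range.

## Working session

There is one attempt and no reset: what is moved stays moved. The work goes in short steps, Python scripts to look and compute and a shell command to move; the robot and the scene stay as the last step left them, time stands still between calls to the robot, and variables do not carry over. Pictures are saved under pics/ and viewed, at most 10 in all, crops included, and the job is handed in when it is done.

```bash
mkdir -p pics
python3 - <<'E'
from plant import r
import cv2,numpy as np
s=r.get_state();print(s['time_s'],s['tcp_pos'],s['eef_rot'],s['gripper_width'])
for n in ['top','scene']:
    im=r.capture(n);cv2.imwrite(f'pics/{n}.png',im[...,::-1])
    p=r.camera_params(n);print(n,p)
E
```

```text
0.0 [0.14977419 0.65797238 0.40373544] [ 1.79906324e+02 -8.86874369e-03 -1.28293822e+01] 0.0876303923243893
top {'fx': 510.98815246350006, 'fy': 510.98815246350006, 'cx': 315.5747144441563, 'cy': 198.96033785102, 'R': array([[ 1.37371646e-03, -9.99909714e-01, -1.33669730e-02],
       [-9.91073359e-01,  4.20628852e-04, -1.33316995e-01],
       [ 1.33310580e-01,  1.34307906e-02, -9.90983301e-01]]), 't': array([0.0704693 , 0.58714074, 1.12208268])}
scene {'fx': 413.41476643024555, 'fy': 413.41476643024555, 'cx': 327.12276582316724, 'cy': 198.05573886721103, 'R': array([[-0.83983878,  0.54276891,  0.00852843],
       [ 0.37884248,  0.5972991 , -0.70690322],
       [-0.38877911, -0.59045381, -0.70725887]]), 't': array([ 0.43609201, -0.18915535,  1.14012988])}
```

View pics/top.png

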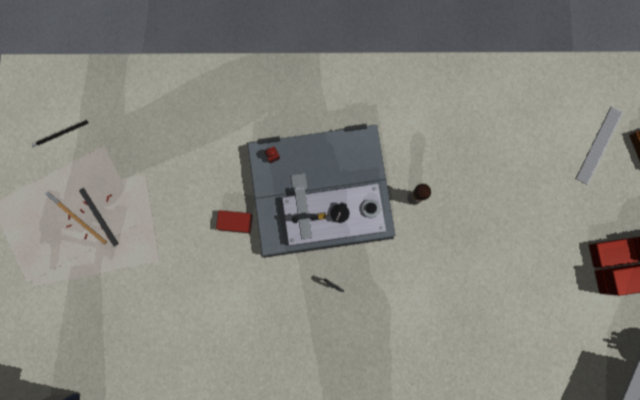

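View pics/scene.png

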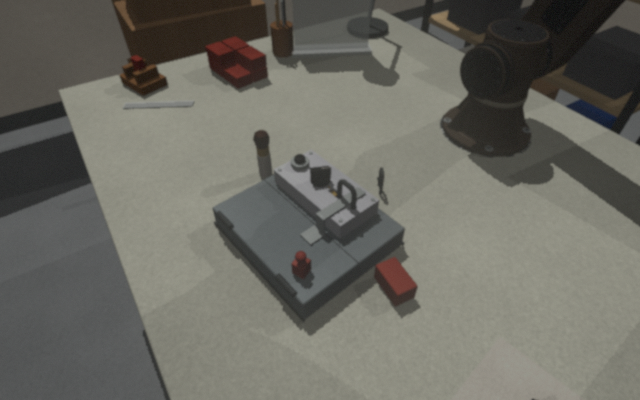

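Top view: button about (369,208), dial (339,212), shackle about (305,217), brush (422,191), block (234,222), seal (272,155). I'll take an enlarged crop for the chest pose.

```bash
cat > h.py <<'E'
import numpy as np
from plant import r
def ray(p,u,v,z):
    R,t=p['R'],p['t']; c=-R.T@t
    d=R.T@np.array([(u-p['cx'])/p['fx'],(v-p['cy'])/p['fy'],1]); return c+d*(z-c[2])/d[2]
def proj(p,X):
    c=p['R']@np.array(X)+p['t']; return p['cx']+p['fx']*c[0]/c[2],p['cy']+p['fy']*c[1]/c[2]
E
python3 - <<'E'
import cv2
im=cv2.imread('pics/top.png')[110:270,230:440]
cv2.imwrite('pics/topc.png',cv2.resize(im,None,fx=3.75,fy=3.75,interpolation=cv2.INTER_CUBIC))
E
```

```text
(no output)
```

View pics/topc.png

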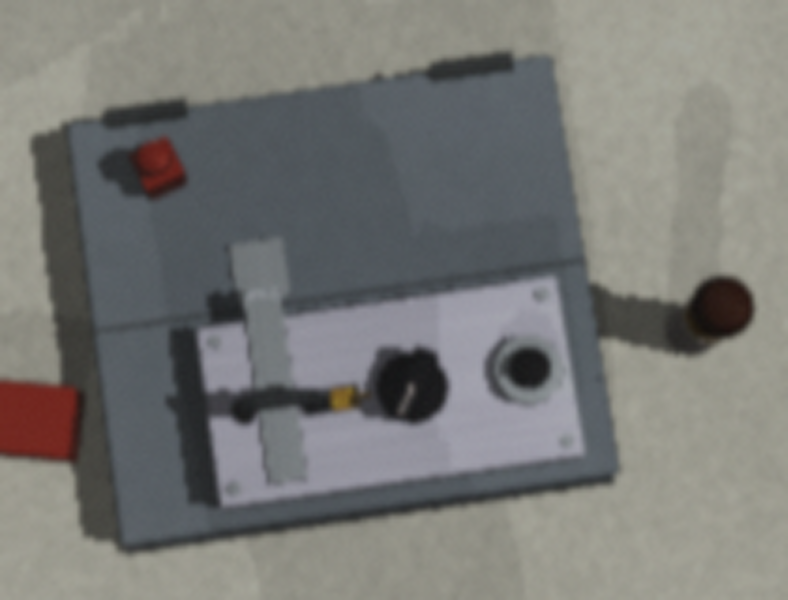

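The crop shows case corners at (198,328), (557,277), (584,455), (220,505), button cap (527,367), dial about (411,388) with its line pointing down-left (~1.05 rad), and shackle legs near (243,407) and (318,400).

```bash
cat >> h.py <<'E'
def tool_delta(s,target):
    from scipy.spatial.transform import Rotation as Ro
    R=Ro.from_euler('xyz',s['eef_rot'],degrees=True)
    return R.inv().apply(np.array(target)-s['tcp_pos'])
E
python3 - <<'E'
from h import *
p=r.camera_params('top')
f=lambda u,v,z: ray(p,230+u/3.75-.37,110+v/3.75-.37,z)
C=[f(u,v,.092) for u,v in [(198,328),(557,277),(584,455),(220,505)]]
for c in C: print(c.round(4))
print('sides',[np.linalg.norm(C[i]-C[(i+1)%4]).round(4) for i in range(4)],'cen',np.mean(C,0))
d=C[0]-C[1]+C[3]-C[2]; yaw=np.degrees(np.arctan2(-d[0],d[1]));print('yaw from y',yaw)
d=C[0]-C[3]+C[1]-C[2]; print('yaw from x',np.degrees(np.arctan2(d[1],d[0])))
B=f(527,367,.114);print('button',B)
a,b=f(413,385,.126),f(400,412,.126);print('ptr',np.degrees(np.arctan2(-(b-a)[0],(b-a)[1])), a)
th=np.radians(yaw);yv=np.array([-np.sin(th),np.cos(th),0])
for n,k,z in (('dial',.067,.117),('lock',.145,.092)): print(n,B+yv*k)
print('seal',f(160,150,.15),'brush',f(720,305,.125))
E
```

```text
[0.5842 0.1421 0.092 ]
[ 0.614  -0.0661  0.092 ]
[ 0.5106 -0.08    0.092 ]
[0.4819 0.1285 0.092 ]
sides [np.float64(0.2103), np.float64(0.1043), np.float64(0.2105), np.float64(0.1032)] cen [0.54768226 0.0311104  0.092     ]
yaw from y 7.991666858458239
yaw from x 7.626820312039984
button [ 0.55881973 -0.04598628  0.114     ]
ptr 64.19400259863988 [0.54729894 0.01886757 0.126     ]
dial [0.54950478 0.02036304 0.114     ]
lock [0.53866051 0.09760552 0.114     ]
seal [0.67612907 0.159668   0.15      ] brush [ 0.59252679 -0.15354564  0.125     ]
```

```bash
python3 -m pendant '[[[0.034,0.036,0,0,0,0,-1],[0.068,0.073,0,0,0,0,-1],[0.102,0.11,0,0,0,0,-1],[0.136,0.146,0,0,0,0,-1],[0.17,0.183,0,0,0,0,-1]]]' 20
python3 -m pendant '[[[0.034,0.036,0,0,0,0,-1],[0.068,0.073,0,0,0,0,-1],[0.102,0.11,0,0,0,0,-1],[0.136,0.146,0,0,0,0,-1],[0.17,0.183,0,0,0,0,-1]]]'
python3 -m pendant '[[[0.034,0.036,0,0,0,0,-1],[0.068,0.073,0,0,0,0,-1],[0.102,0.11,0,0,0,0,-1],[0.136,0.146,0,0,0,0,-1],[0.17,0.183,0,0,0,0,-1]]]'
python3 - <<'E'
from h import *
import cv2
s=r.get_state();print(s)
p=r.camera_params('wrist');im=r.capture('wrist');cv2.imwrite('pics/w1.png',im[...,::-1])
np.save('w1.npy',p,allow_pickle=True)
print('to button hover',tool_delta(s,[.5588,-.046,.114+.178+.02]))
for X in ([.5588,-.046,.114],[.5495,.0204,.126],[.5387,.0976,.142]): print(proj(p,X))
E
```

```text
time_s: 0.6
tcp_pos: [0.2754, 0.4402, 0.4044]
eef_rot: [180.0, 0.0, -12.8]
contact_force: [0.8, 1.5, 0.5]
gripper_width: 0.0533
gripper_force: 0.0
time_s: 1.1
tcp_pos: [0.4002, 0.2243, 0.4047]
eef_rot: [-180.0, -0.0, -12.8]
contact_force: [1.0, -0.4, -0.3]
gripper_width: 0.0132
gripper_force: 0.0
time_s: 1.6
tcp_pos: [0.5254, 0.0083, 0.4047]
eef_rot: [-180.0, -0.0, -12.8]
contact_force: [1.3, 1.8, 0.5]
gripper_width: 0.0003
gripper_force: 0.0
{'time_s': 1.6, 'joints': array([ 2.23083003e+01,  6.41772809e+00, -1.80504164e+01, -6.61521911e-03,
       -6.55235519e+01,  5.48777288e+01]), 'qd': array([-59.48038718,  22.45255207,  25.50649432,   0.08351444,
        -2.79788224,  59.28457203]), 'joint_torque': array([ 4.54026908e+00, -4.20092440e+01,  2.55233735e+01,  6.52884051e+00,
       -4.11043712e-02, -1.66194968e+00]), 'tcp_pos': array([0.52541029, 0.00828143, 0.40465164]), 'eef_rot': array([-1.79990298e+02, -3.32751308e-03, -1.28167115e+01]), 'contact_force': array([1.33183066, 1.80263175, 0.46181917]), 'moment': array([ 0.18420503, -0.17210708,  0.06075134]), 'gripper_force': 0.0, 'gripper_width': 0.0003439806927986138}
to button hover [0.04459383 0.04553774 0.09264652]
(np.float64(376.3312226342118), np.float64(136.8980906108158))
(np.float64(300.9522973622616), np.float64(167.44411689925468))
(np.float64(208.30092376091324), np.float64(205.36807368320734))
```

View pics/w1.png

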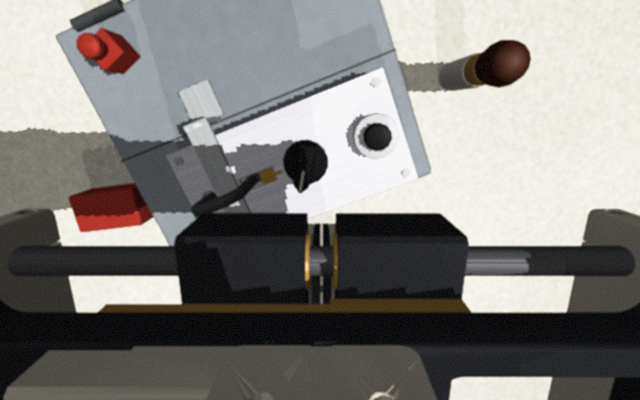

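The wrist view confirms the estimates: button cap at (377,137) and dial at about (304,163), within 2-3 px of the projections. The pointer runs towards (302,190). Next I move above the button.

```bash
python3 -m pendant '[[[0.025,0.025,0.03,0,0,4,-1],[0.045,0.046,0.07,0,0,9.4,-1],[0.045,0.046,0.092,0,0,9.4,-1],[0.045,0.046,0.092,0,0,9.4,-1],[0.045,0.046,0.092,0,0,9.4,-1]]]'
python3 - <<'E'
from h import *
s=r.get_state();print(s['contact_force'],s['tcp_pos'],s['eef_rot'],tool_delta(s,[.5588,-.046,.292]))
p=np.load('w1.npy',allow_pickle=True).item()
a,b=ray(p,305,160,.126),ray(p,302,190,.126);d=b-a
print('dial rel deg',np.degrees(np.arctan2(-d[0],d[1]))-7.8,a,b)
for k in (40,60.2,80.2):
  t=np.radians(k+7.8);print(k,proj(p,[.5495,.0204,.126]),proj(p,[.5495-.021*np.sin(t),.0204+.021*np.cos(t),.126]))
E
```

```text
time_s: 2.15
tcp_pos: [0.5587, -0.0444, 0.3129]
eef_rot: [179.9, 0.0, -22.2]
contact_force: [0.8, 0.4, 0.9]
gripper_width: 0.0003
gripper_force: 0.0
[0.84541073 0.44077694 0.89946272] [ 0.55866236 -0.04442458  0.31294502] [ 1.79949419e+02  2.75409981e-02 -2.21890654e+01] [0.00073249 0.00138828 0.0209459 ]
dial rel deg 63.04731854003107 [0.55474131 0.01573251 0.126     ] [0.53077791 0.02405527 0.126     ]
40 (np.float64(300.9522973622616), np.float64(167.44411689925468)) (np.float64(288.9229659775603), np.float64(189.09211762274765))
60.2 (np.float64(300.9522973622616), np.float64(167.44411689925468)) (np.float64(297.31298493943393), np.float64(191.92476363461606))
80.2 (np.float64(300.9522973622616), np.float64(167.44411689925468)) (np.float64(306.0379375600364), np.float64(191.81454481209946))
```

```bash
python3 -m pendant '[[[0.001,0.001,0.01,0,0,0,-1],[0.001,0.001,0.019,0,0,0,-1],[0.001,0.001,0.023,0,0,0,-1],[0.001,0.001,0.026,0,0,0,-1],[0.001,0.001,0.026,0,0,0,-1]]]'
python3 -m pendant '[[[0,0,0.001,0,0,0,-1],[0,0,0.002,0,0,0,-1],[0,0,0.002,0,0,0,-1],[0,0,0.002,0,0,0,-1]]]'
```

```text
time_s: 2.65
tcp_pos: [0.5591, -0.0454, 0.2869]
eef_rot: [-180.0, -0.0, -22.2]
contact_force: [-1.4, 2.9, 5.1]
gripper_width: 0.0001
gripper_force: 2.3
time_s: 3.05
tcp_pos: [0.5592, -0.0455, 0.2863]
eef_rot: [-180.0, -0.1, -22.2]
contact_force: [-5.3, 4.1, 14.5]
gripper_width: 0.0008
gripper_force: 6.9
```

Button bottomed: 14.5 N, against about 5 N from the spring alone. Now retract and look at the dial.

```bash
python3 -m pendant '[[[0,0,-0.01,0,0,0,-1],[0,0,-0.04,0,0,0,-0.09],[-0.02,-0.01,-0.08,0,0,0,-0.09],[-0.05,-0.02,-0.1,0,0,0,-0.09],[-0.06,-0.03,-0.1,0,0,0,-0.09]]]'
python3 -m pendant '[[[0,0,0,0,0,0,-0.09],[0,0,0,0,0,0,-0.09],[0,0,0,0,0,0,-0.09]]]'
python3 - <<'E'
from h import *
import cv2
s=r.get_state();print(s['tcp_pos'],s['eef_rot'],s['gripper_width'])
p=r.camera_params('wrist');im=r.capture('wrist');cv2.imwrite('pics/w2.png',im[...,::-1])
np.save('w2.npy',p,allow_pickle=True)
for X in ([.5588,-.046,.114],[.5495,.0204,.126],[.5387,.0976,.142]): print(proj(p,X))
E
```

```text
time_s: 3.55
tcp_pos: [0.5139, 0.0051, 0.3882]
eef_rot: [-179.8, -0.2, -22.2]
contact_force: [0.4, 0.4, 0.1]
gripper_width: 0.027
gripper_force: 0.0
time_s: 3.85
tcp_pos: [0.5151, 0.0043, 0.3837]
eef_rot: [179.9, 0.1, -22.2]
contact_force: [-0.3, -0.9, -0.1]
gripper_width: 0.0395
gripper_force: 0.0
[0.5151112  0.00427409 0.3836919 ] [ 1.79920069e+02  7.41134781e-02 -2.22382452e+01] 0.039522319217660355
(np.float64(360.8395840203996), np.float64(118.86842970675848))
(np.float64(284.20268604004923), np.float64(165.35240183147474))
(np.float64(191.48257540239194), np.float64(221.86744620349847))
```

View pics/w2.png

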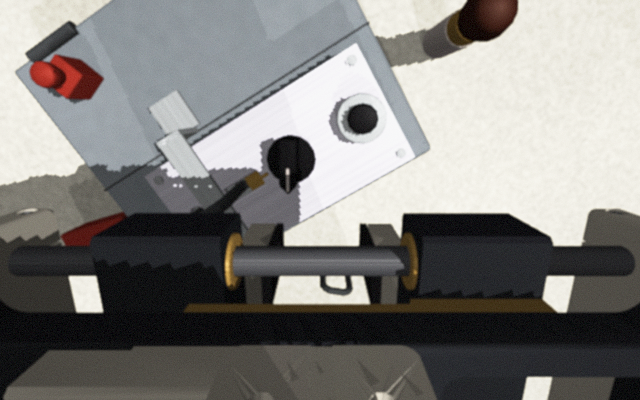

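Button cap sits at (362,118), as predicted. The dial skirt is centred near (291,159), and the white line runs (287,170) to (288,191), i.e. parallel to the finger plane.

Run:
```python
from h import *
p=np.load('w2.npy',allow_pickle=True).item();s=r.get_state()
print('skirt',ray(p,291,159,.1),'cap',ray(p,362,118,.114))
a,b=ray(p,287,170,.126),ray(p,288,191,.126);d=b-a;print(a,b,np.degrees(np.arctan2(-d[0],d[1]))-7.8, np.linalg.norm(d))
d/=np.linalg.norm(d);print('axis est from tip',b-.021*d)
t=np.radians(68);d=np.array([-np.sin(t),np.cos(t),0]);c=b-.021*d;print(c)
print(tool_delta(s,[c[0],c[1],.119+.159]),tool_delta(s,[.5495,.0190,.119+.159]))
```

```text
skirt [0.54916727 0.01753656 0.1       ] cap [ 0.55907092 -0.0470416   0.114     ]
[0.54545887 0.01988182 0.126     ] [0.53018643 0.02575867 0.126     ] 61.15324434424102 0.01636412736805097
axis est from tip [0.54978547 0.01821694 0.126     ]
[0.54965729 0.01789193 0.126     ]
[ 0.02688712 -0.0258576   0.10559969] [ 0.02632188 -0.02682356  0.10559907]
```

```bash
python3 -m pendant '[[[0.0266,-0.0263,0.02,0,0,0,-0.09],[0.0266,-0.0263,0.05,0,0,0,-0.09],[0.0266,-0.0263,0.08,0,0,0,-0.09],[0.0266,-0.0263,0.1056,0,0,0,-0.09],[0.0266,-0.0263,0.1056,0,0,0,-0.09]]]'
python3 -m pendant '[[[0,0,0,0,0,0,-0.09],[0,0,0,0,0,0,-0.09]]]'
python3 -c "
from h import *
s=r.get_state();print(tool_delta(s,[.5496,.0185,.278]),s['contact_force'])"
```

```text
time_s: 4.4
tcp_pos: [0.5486, 0.0184, 0.2742]
eef_rot: [179.8, 0.3, -22.3]
contact_force: [-0.4, 0.3, -1.8]
gripper_width: 0.04
gripper_force: 0.0
time_s: 4.6
tcp_pos: [0.5501, 0.0187, 0.2801]
eef_rot: [-180.0, -0.0, -22.2]
contact_force: [0.6, 0.3, 0.2]
gripper_width: 0.0396
gripper_force: 0.0
[-0.00033077  0.00040362  0.00205257] [0.58667666 0.26451104 0.19236989]
```

```bash
python3 -m pendant '[[[0,0,0.002,0,0,0,-1],[0,0,0.002,0,0,0,-1],[0,0,0.002,0,0,0,-1],[0,0,0.002,0,0,0,-1],[0,0,0.002,0,0,0,-1]]]' 12
python3 -m pendant '[[[0,0,0,0,0,3,-1],[0,0,0,0,0,6,-1],[0,0,0,0,0,6,-1],[0,0,0,0,0,6,-1]]]'
python3 -c "
from h import *
s=r.get_state();print(s['moment'],s['tcp_pos'])"
```

```text
time_s: 5.1
tcp_pos: [0.5493, 0.018, 0.2776]
eef_rot: [179.9, -0.0, -22.2]
contact_force: [-0.8, -6.6, 2.8]
gripper_width: 0.0142
gripper_force: 12.0
time_s: 5.5
tcp_pos: [0.5492, 0.018, 0.2776]
eef_rot: [179.9, -0.0, -28.2]
contact_force: [-0.6, -6.2, 3.3]
gripper_width: 0.0138
gripper_force: 12.0
[-2.2594832   0.17118617 -0.00954561] [0.54923768 0.0180048  0.2776029 ]
```

```bash
python3 -m pendant '[[[0,0.0007,0,0,0,5,-1],[0,0.0007,0,0,0,10,-1],[0,0.0007,0,0,0,15,-1],[0,0.0007,0,0,0,20,-1],[0,0.0007,0,0,0,25,-1]]]'
python3 -m pendant '[[[0,0,0,0,0,5,-1],[0,0,0,0,0,10,-1],[0,0,0,0,0,15,-1],[0,0,0,0,0,20,-1],[0,0,0,0,0,25,-1]]]'
python3 -m pendant '[[[0,0,0,0,0,2,-1],[0,0,0,0,0,4,-1],[0,0,0,0,0,4,-1],[0,0,0,0,0,4,-1]]]'
python3 -c "
from h import *
s=r.get_state();print(s['moment'],s['tcp_pos'])"
```

```text
time_s: 6.0
tcp_pos: [0.549, 0.0177, 0.2776]
eef_rot: [180.0, -0.0, -53.4]
contact_force: [-1.2, -5.0, 3.2]
gripper_width: 0.0142
gripper_force: 12.0
time_s: 6.5
tcp_pos: [0.5488, 0.0176, 0.2776]
eef_rot: [180.0, -0.1, -78.4]
contact_force: [-2.0, -5.1, 4.4]
gripper_width: 0.0141
gripper_force: 12.0
time_s: 6.9
tcp_pos: [0.5488, 0.0176, 0.2776]
eef_rot: [180.0, -0.1, -82.2]
contact_force: [-1.4, -5.1, 4.2]
gripper_width: 0.0139
gripper_force: 12.0
[-1.62359194  0.6537866  -0.05947932] [0.54879784 0.01756785 0.27759626]
```

```bash
python3 -m pendant '[[[0,0,0,0,0,0,-0.09],[0,0,0,0,0,0,-0.09],[0,0,0,0,0,0,-0.09],[0,0,-0.03,0,0,0,-0.09],[0,0,-0.06,0,0,0,-0.09]]]'
python3 -m pendant '[[[-0.02,0,-0.04,0,0,0,-0.09],[-0.05,0,-0.05,0,0,0,-0.09],[-0.09,-0.002,-0.05,0,0,0,-0.09],[-0.123,-0.0034,-0.05,0,0,0,-0.09],[-0.123,-0.0034,-0.05,0,0,0,-0.09]]]'
python3 -m pendant '[[[0,0,0,0,0,0,-0.09],[0,0,0,0,0,0,-0.09],[0,0,0,0,0,0,-0.09]]]'
python3 - <<'E'
from h import *
import cv2
s=r.get_state();print(s['tcp_pos'],s['eef_rot'],s['gripper_width'])
p=r.camera_params('wrist');im=r.capture('wrist');cv2.imwrite('pics/w3.png',im[...,::-1])
np.save('w3.npy',p,allow_pickle=True)
for X in ([.5588,-.046,.114],[.5495,.018,.126],[.5387,.0976,.142]): print(proj(p,X))
E
```

```text
time_s: 7.4
tcp_pos: [0.5489, 0.0184, 0.3369]
eef_rot: [179.9, -0.0, -82.2]
contact_force: [0.8, 0.1, 0.9]
gripper_width: 0.0395
gripper_force: 0.0
time_s: 7.9
tcp_pos: [0.5356, 0.1439, 0.3872]
eef_rot: [-180.0, 0.0, -82.0]
contact_force: [0.5, 0.7, 0.2]
gripper_width: 0.0397
gripper_force: 0.0
time_s: 8.2
tcp_pos: [0.5359, 0.1399, 0.387]
eef_rot: [180.0, -0.0, -82.3]
contact_force: [-0.3, -0.0, 0.1]
gripper_width: 0.0399
gripper_force: 0.0
[0.53590536 0.13994378 0.38698079] [ 1.79988740e+02 -4.60713655e-03 -8.22754432e+01] 0.0398941856881748
(np.float64(324.6219503627353), np.float64(-76.98552105586987))
(np.float64(325.3624832603362), np.float64(24.61511263090506))
(np.float64(325.18056168250706), np.float64(145.04430191584217))
```

View pics/w3.png

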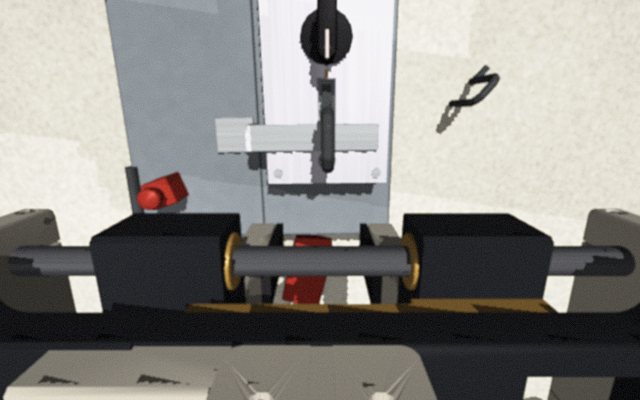

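The dial line (327,30 to 60) points straight down the image at the index ridge and shackle. The shackle bar is at u≈327, rows 80-170; the smaller decoy lies on the desk at (478,87). Now I descend on the crown.

```bash
python3 -m pendant '[[[0.043,0.0038,0.01,0,0,0,-0.09],[0.043,0.0038,0.04,0,0,0,-0.09],[0.043,0.0038,0.07,0,0,0,-0.09],[0.043,0.0038,0.093,0,0,0,-0.09],[0.043,0.0038,0.093,0,0,0,-0.09]]]'
python3 -m pendant '[[[0,0,0,0,0,0,-0.09],[0,0,0,0,0,0,-0.09],[0,0,0,0,0,0,-1],[0,0,0,0,0,0,-1],[0,0,0,0,0,0,-1]]]' 12
python3 -m pendant '[[[0,0,0,0,0,0,-1],[0,0,0,0,0,0,-1],[0,0,0,0,0,0,-1]]]' 25
python3 -c "
from h import *
s=r.get_state();print(s['moment'],s['tcp_pos'])"
```

```text
time_s: 8.75
tcp_pos: [0.5368, 0.0962, 0.2911]
eef_rot: [179.7, -0.1, -82.3]
contact_force: [-1.1, 0.1, 0.6]
gripper_width: 0.0401
gripper_force: 0.0
time_s: 9.25
tcp_pos: [0.538, 0.0976, 0.2947]
eef_rot: [-179.9, 0.0, -82.2]
contact_force: [-0.0, -0.2, -0.4]
gripper_width: 0.0211
gripper_force: 0.0
time_s: 9.55
tcp_pos: [0.5379, 0.0976, 0.2942]
eef_rot: [-180.0, 0.0, -82.2]
contact_force: [-0.5, 0.0, 1.1]
gripper_width: 0.0089
gripper_force: 25.0
[0.12800225 0.07466197 0.01761592] [0.53794473 0.09759024 0.29421855]
```

Gripped at about 10 mm. Lift a little and check the force.

```bash
python3 -m pendant '[[[0,0,-0.002,0,0,0,-1],[0,0,-0.004,0,0,0,-1],[0,0,-0.006,0,0,0,-1],[0,0,-0.008,0,0,0,-1],[0,0,-0.008,0,0,0,-1]]]'
```

```text
time_s: 10.05
tcp_pos: [0.538, 0.0976, 0.3024]
eef_rot: [-180.0, 0.0, -82.2]
contact_force: [0.4, -0.6, -1.7]
gripper_width: 0.0091
gripper_force: 25.0
```

```bash
python3 -m pendant '[[[0,0,-0.006,0,0,0,-1],[0,0,-0.012,0,0,0,-1],[0,0,-0.018,0,0,0,-1],[0,0,-0.025,0,0,0,-1],[0,0,-0.032,0,0,0,-1]]]'
python3 -m pendant '[[[0,0,-0.012,0,0,0,-1],[0,0,-0.026,0,0,0,-1],[0,0,-0.04,0,0,0,-1],[0,0,-0.052,0,0,0,-1],[0,0,-0.06,0,0,0,-1]]]'
python3 -m pendant '[[[0,0,0,0,0,0,-1],[0,0,0,0,0,0,-1],[0,0,0,0,0,0,-1],[0,0,0,0,0,0,-1],[0,0,0,0,0,0,-1]]]'
python3 - <<'E'
from h import *
import cv2
s=r.get_state();print(s['tcp_pos'],s['qd'].round(2),s['contact_force'])
im=r.capture('scene')[100:320,180:460];cv2.imwrite('pics/s2.png',cv2.resize(im[...,::-1],None,fx=2.7,fy=2.7,interpolation=cv2.INTER_CUBIC))
E
```

```text
time_s: 10.55
tcp_pos: [0.5379, 0.0976, 0.3349]
eef_rot: [-180.0, 0.0, -82.2]
contact_force: [0.3, 0.3, -1.4]
gripper_width: 0.0093
gripper_force: 25.0
time_s: 11.05
tcp_pos: [0.538, 0.0976, 0.3957]
eef_rot: [-179.9, 0.0, -82.2]
contact_force: [0.5, 0.8, -2.1]
gripper_width: 0.009
gripper_force: 25.0
time_s: 11.55
tcp_pos: [0.5379, 0.0975, 0.3936]
eef_rot: [180.0, -0.0, -82.2]
contact_force: [0.3, -0.5, -1.3]
gripper_width: 0.0095
gripper_force: 25.0
[0.53785278 0.09753579 0.39357286] [-0.01 -0.19  0.15  0.1  -0.02 -0.  ] [ 0.26732141 -0.49608599 -1.29177541]
```

View pics/s2.png

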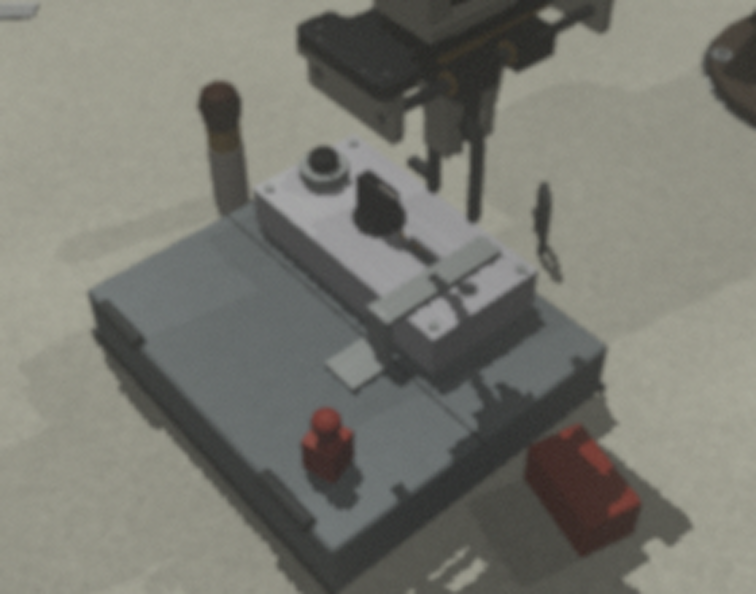

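The shackle hangs upright in the gripper, with its legs at (433,170) and (475,200) clear of the case. The seal, block and brush are undisturbed.

```bash
python3 -c "
from plant import r
print(r.close_job())"
```

```text
the job is handed in; nothing more can be done
None
```

I pressed the clear button fully down and let it spring back, turned the dial to its unlocking click, and drew the shackle out; the job is handed in with it held still, crown up, about 10 cm above where it sat.

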